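Wind the forming stage on by one division

ROBOT

A 6-joint arm with a two-finger parallel gripper is mounted at the origin on the work surface. World frame = base frame: x ahead of the robot, y to its left, z up, the work surface at z = 0. Lengths are in m, angles in rad, forces in N, time in s.
With the tool pointing down it reaches from about 0.35 to 0.775 m from the base axis. Payload 7.3 kg.
Tool frame: the origin (TCP) lies on the centre line of the jaws, within the pads' length; the fingertips stand 25 mm ahead of it and the grasp point (between the pads) lies 6 mm ahead of it; z points along the fingers, y is the direction in which the jaws open and shut (so a half turn about z gives the same grasp; the last joint's range is limited). The gripper opens to 92 mm and grips with 3 to 60 N. Pads are 19 mm wide; open, the fingers measure 130 mm over their backs; the gripper's body (75 mm by 190 mm) begins 47 mm behind the grasp point.
Start: joints at [-1.483, 0.342, 1.524, -0, 1.275, -0.146], TCP at [0.122, -0.511, 0.252] pointing down, gripper open.
Joint ranges: [-2.53, 2.53], [-0.77, 2.02], [0.04, 2.7], [-1, 4.14], [0.28, 2.66], [-3.11, 3.11]. Speed limits (rad/s): [2.57, 2.57, 3.14, 3.14, 3.14, 3.14].

INTERFACE

Orientations are given as [roll, pitch, yaw] about the fixed x, y, z axes, in that order (R = Rz(yaw) Ry(pitch) Rx(roll)).
In Python, from cell import telemetry, read_camera, workorder gives the robot as it stands.
- The arm moves only by the shell command python3 -m creep 'ROWS' [FORCE]. ROWS is JSON, one flat list of numbers, 5 for each row, row after row: the opening, from 0 (shut) to 1 (fully open), then the shift along the world's x, y, z in m, then the turn about the world's z in rad. A call has 1 to 12 rows; each row shifts and turns the pose as measured when the row begins; what a row does not reach is not made up. A row lasts 1/8 s, in which the tool goes at most 62.5 mm and 10.7 degrees, less where a joint would pass 70% of its speed; a pose out of reach is approached as far as the arm can. A call is refused whole if a number of a shift passes 0.0625 or a number of a turn 0.188, either way. A call with a gripper value outside its range is refused whole. The fingers move at their own pace and stop on an object; FORCE is the grip in N (left out, the last holds). Time passes only in rows, so rows that do not move let the fingers close. It gives the time, the measured TCP pose, the force and the opening at its end, in the units of the state.
- telemetry.observe(): the state, without advancing time (a new reading comes with each control period).
- read_camera(name): name is "scene" or "top"; returns a dict with "image" (400x640x3 uint8, red, green, blue), "fovy" (degrees; the focal length in pixels is half the picture's height over the tangent of half this angle, whatever the lens; pixels are square), "cx", "cy" (the principal point, pixels), "distortion" ([k1, k2, p1, p2, k3] as OpenCV has them; the pictures are not rectified), "R" (3x3) and "t" (3): a world point X has camera coordinates R X + t. Camera axes: x right, y down, z forward; pixel columns grow to the right and rows downward; lengths in m; the calibration is good to about 2 mm. A picture is of the moment at which its call begins. There is no depth.
- workorder.hand_in(): hands the job in, once; it reports no verdict.
The state is a dict: "time": time; "qpos": joint angles; "qvel": joint speeds; "joint_efforts": joint torques, N m; "tool_pos": TCP position; "tool_rot": TCP orientation; "contact_force": force on the tool from outside, world axes, zero at the start; "torque": the same for the moment, N m; "opening": finger opening in m.
Only numpy, scipy, OpenCV 4.12 (cv2) and the standard library are available. Lean on these libraries where they do the work, as an engineer would, in place of code of your own. Each camera call takes 0.05 s, during which the arm holds its last target.

TASK

The beech forming block stands on a worm-driven turntable that has to be set for the next wrist angle. Wind the handwheel clockwise by its crank handle, several full turns, until the turntable's next division, the one long line, stands exactly at the fixed pointer, then let go of the handle. Move the turntable only by the handwheel, never by pushing it, and leave the cuff, the buckle and the two hooks where they lie.

Things in the scene. Friction and masses are not known exactly. Their poses are not given: they have to be found in the camera images.
- drive: Grey fixed stage housing, foot 260 x 150 mm; place and yaw vary. Origin at counter level, z up, -x = front with the handwheel, which faces the robot's left side and partly the robot; +y = left of someone facing the wheel. Turntable axis upright at x = 27, y = 0 mm. Pointer post at y = 116 to 128 mm, 215 mm high. The turntable (95 mm radius, from 195 mm up) overhangs the wheel's top: a vertical tool does not fit there, one leaning with the wheel's axis does.
- wheel_centre (a point): Centre of the handwheel's outer face, at (-100, 0, 100) mm in the drive frame, axes as the drive's. Bare steel solid disc, 120 mm diameter, 12 mm thick, hub 28 mm wide and 6 mm high. Its axis out of the face is (-0.643, 0, 0.766) in the drive frame: 40 degrees from vertical, leaning to the front. Up the face is (0.766, 0, 0.643).
- handle_grip (a point): Point on the axis of the black crank handle, 30 mm above the wheel face, 44 mm from the wheel's axis. Round grip, 22 mm diameter, 3 to 55 mm above the face, parallel to the wheel's axis. It spins freely on its pin: hold it and carry it round in a circle without turning the tool; takes 1 to 3 N. The point turns with the wheel: z = wheel's outward axis, -x = from wheel axis to handle.
- crank (a joint): Handwheel angle in rad, growing clockwise as seen facing the wheel. At 0 and every full turn the handle is at the wheel's lowest point, at +1.571 at the drive's +y side, at 3.142 at the top. Starts between -3.8 and 3.8; range -8 to 30. It stays where it is left.
- stage (a joint): Angle of the turntable in rad, growing counter-clockwise from above; always crank / 72 (one turn of the wheel = 5 degrees, 3 turns = one 15 degree division). At 0 a short line is at the pointer; at +0.262 (15 degrees, crank = 18.85) the long line is at the pointer.
- forming_top: Round aluminium turntable, 190 mm diameter, 195 to 211 mm above the counter, carrying the beech forming block (130 x 66 mm, domed, up to 285 mm above the counter). Dark lines every 15 degrees at its rim: short ones 13 mm, and one long, wide one 42 mm. Origin on its axis at its underside. Not to be pushed: the worm holds it.
- long_mark (a point): Outer end of the long line on the turntable's rim, 93 mm from the turntable's axis; turns with it.
- pointer_tip (a point): Tip of the fixed aluminium pointer over the turntable's rim on the drive's +y side, 99 mm from the turntable's axis, 212 mm above the counter.
- cuff: Bystander: mint-green open wrist cuff standing on end, 80 mm across, 70 mm high. Origin at its underside.
- buckle: Bystander: black plastic ratchet buckle lying flat, 85 x 34 x 22 mm. Origin at its underside.
- hook_a: Bystander: nickel-plated finger hook lying flat, 87 x 42 x 8 mm. Origin at its underside.
- hook_b: Bystander: second finger hook, same as the first.

How it is judged:
At the end, for the whole second after the job is handed in: The long line stands at the pointer within 1.5 degrees (2.4 mm at the rim; turntable joint 0.236 to 0.288 rad), the handwheel is at rest, and cuff, buckle and hooks are within 20 mm of where they were (value of joint stage between 0.2358 and 0.2878 rad and velocity of joint crank between -0.05 and 0.05 rad/s and distance of each of cuff, buckle, hook_a, hook_b from where it was at the start of the episode below 0.02 m); the robot touches nothing.
It fails at once if the turntable or the forming block is pushed by the robot (over 4 N) (contact force between any of the fingers, the arm and forming_top above 4 N).
It fails at once if a bystander is shifted by more than 20 mm (distance of any of cuff, buckle, hook_a, hook_b from where it was at the start of the episode above 0.02 m).
It also fails if it takes over 61 s, if anything falls off the work surface, if the arm or the gripper's body presses on something with over 40 N, if the wrist force passes 120 N, or if a joint passes its speed limit or range.

## Working session

There is one attempt and no reset: what is moved stays moved. The work goes in short steps, Python scripts to look and compute and a shell command to move; the robot and the scene stay as the last step left them, time stands still between calls to the robot, and variables do not carry over. Pictures are saved under pics/ and viewed, and the job is handed in when it is done.

```bash
ls; mkdir -p pics; cat > h.py <<'E'
import numpy as np, cv2, pickle
from cell import telemetry, read_camera, workorder
def grab(tag):
    o={}
    for n in ("scene","top"):
        c=read_camera(n); o[n]=c
        cv2.imwrite(f"pics/{tag}_{n}.png",c["image"][:,:,::-1])
    pickle.dump(o,open(f"pics/{tag}.pkl","wb")); return o
def K(c):
    h=c["image"].shape[0]; f=h/2/np.tan(np.radians(c["fovy"])/2)
    return np.array([[f,0,c["cx"]],[0,f,c["cy"]],[0,0,1.]])
def ray(c,uv):
    p=cv2.undistortPoints(np.array(uv,float).reshape(-1,1,2),K(c),np.array(c["distortion"],float)).reshape(-1,2)
    R=np.array(c["R"]);t=np.array(c["t"])
    d=np.c_[p,np.ones(len(p))]@R
    return -R.T@t, d/np.linalg.norm(d,axis=1)[:,None]
def onz(c,uv,z):
    o,d=ray(c,uv); return o+d*((z-o[2])/d[:,2])[:,None]
def tri(c1,u1,c2,u2):
    o1,d1=ray(c1,u1);o2,d2=ray(c2,u2);d1=d1[0];d2=d2[0]
    s=np.linalg.lstsq(np.c_[d1,-d2],o2-o1,rcond=None)[0]
    a=o1+s[0]*d1;b=o2+s[1]*d2
    return (a+b)/2,np.linalg.norm(a-b)
def proj(c,X):
    R=np.array(c["R"]);t=np.array(c["t"],float)
    return cv2.projectPoints(np.array(X,float).reshape(-1,1,3),cv2.Rodrigues(R)[0],t,K(c),np.array(c["distortion"],float))[0].reshape(-1,2)
E
python3 - <<'E'
from h import *
o=grab("a")
for n in o: c=o[n]; print(n,c["fovy"],c["distortion"],-np.array(c["R"]).T@c["t"])
print(telemetry.observe())
E
```

```text
pics
scene 42.703990188835206 [-0.12221631  0.          0.          0.          0.        ] [1.30766851 0.20632413 1.16441632]
top 53.15025744414158 [0.02695433 0.         0.         0.         0.        ] [ 0.40975585 -0.02763665  0.92520117]
{'time': 0.1, 'qpos': array([-1.48297208e+00,  3.42660217e-01,  1.52493901e+00, -7.86720558e-06,
        1.27536248e+00, -1.46005807e-01]), 'qvel': array([-0.00035994, -0.00126384, -0.0020382 , -0.00146819,  0.00059679,
       -0.0021966 ]), 'joint_efforts': array([ 1.60410560e-03, -4.32005382e+01, -2.44694173e+01,  7.19699822e-02,
        5.26016566e-02, -4.81631332e-05]), 'tool_pos': array([ 0.12163274, -0.51038024,  0.25110459]), 'tool_rot': array([-3.14023707e+00, -1.91736777e-04,  2.33832220e-01]), 'contact_force': array([ 0.15262783, -0.31046794,  0.54624233]), 'torque': array([-0.01172136,  0.01502043, -0.03604644]), 'opening': 0.09217790280374379}
```

View pics/a_scene.png

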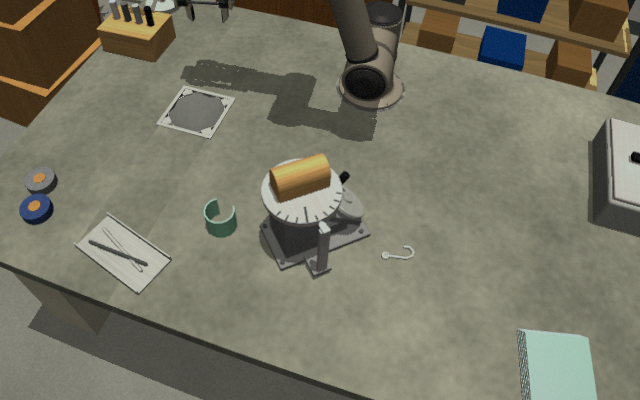

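View pics/a_top.png

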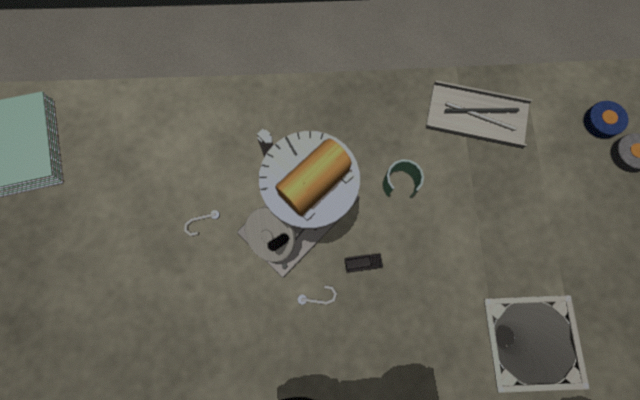

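```bash
python3 - <<'E'
from h import *
o=pickle.load(open("pics/a.pkl","rb"))
t=o["top"]["image"];s=o["scene"]["image"]
cv2.imwrite("pics/a_tz.png",cv2.resize(t[115:290,215:395],(720,700)[:2] if 0 else (617,600),interpolation=cv2.INTER_CUBIC)[:,:,::-1])
cv2.imwrite("pics/a_sz.png",cv2.resize(s[145:285,240:400],(685,600),interpolation=cv2.INTER_CUBIC)[:,:,::-1])
E
```

```text
(no output)
```

View pics/a_tz.png

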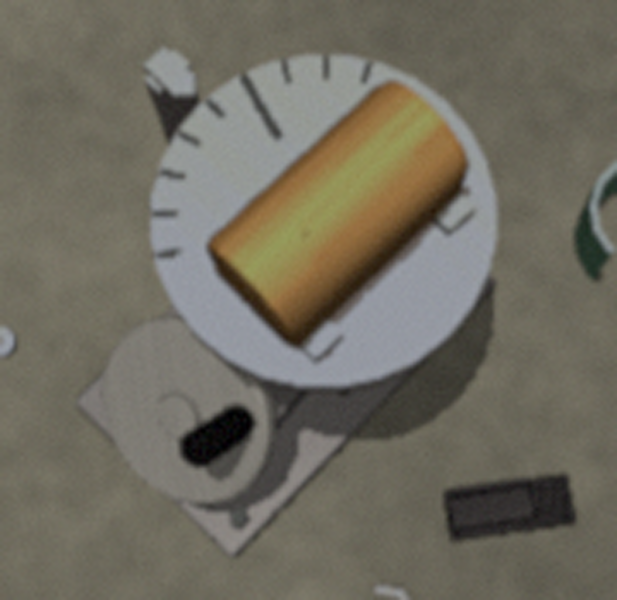

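View pics/a_sz.png

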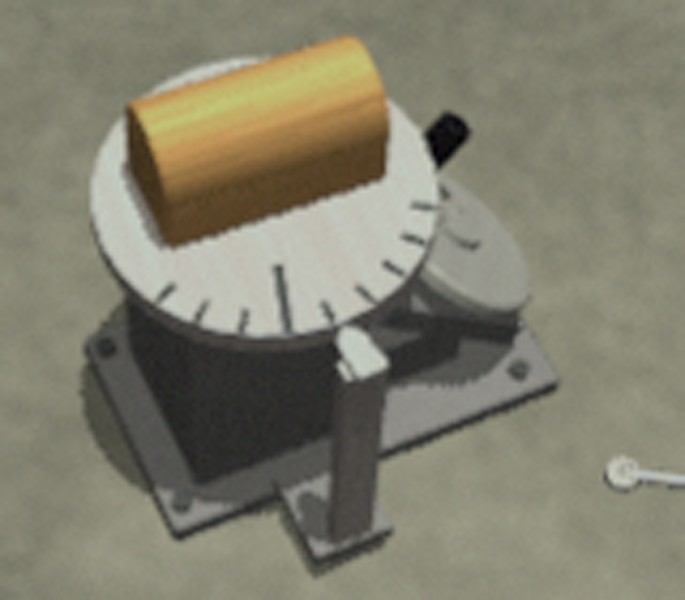

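```bash
cat >> h.py <<'E'
def table(c,show=False):
    im=c["image"].astype(int); b=im.min(2); 
    hsv=cv2.cvtColor(c["image"],cv2.COLOR_RGB2HSV)
    m=((hsv[...,2]>140)&(hsv[...,1]<50)).astype(np.uint8)
    return m
E
python3 - <<'E'
from h import *
o=pickle.load(open("pics/a.pkl","rb"))
for n in o:
    c=o[n]; hsv=cv2.cvtColor(c["image"],cv2.COLOR_RGB2HSV)
    uv=(310,160) if n=="top" else (270,215)
    print(n,hsv[uv[1],uv[0]], hsv[240,262] if n=="top" else hsv[205,350])
    t=hsv[uv[1],uv[0]][2]
    m=(hsv[...,2]>t-40).astype(np.uint8)
    m=cv2.morphologyEx(m,cv2.MORPH_OPEN,np.ones((3,3),np.uint8))
    k,l,st,ce=cv2.connectedComponentsWithStats(m)
    i=l[uv[1],uv[0]]; print(st[i],ce[i])
    cs=max(cv2.findContours((l==i).astype(np.uint8),0,1)[0],key=cv2.contourArea)
    hull=cv2.convexHull(cs).reshape(-1,2).astype(float)
    X=onz(c,cs.reshape(-1,2)+0.0,0.211)[:,:2]
    # robust circle fit
    from scipy.optimize import least_squares
    f=least_squares(lambda p:np.hypot(X[:,0]-p[0],X[:,1]-p[1])-p[2],[*X.mean(0),.095],loss="soft_l1",f_scale=.001)
    print("circle",f.x)
E
```

```text
scene [30 15 52] [ 33  18 154]
[     0      0    640    400 255719] [319.51948819 199.64843832]
circle [ 0.37452254 -0.05654495  0.84173308]
top [ 17 150 146] [ 16  22 127]
[    0    74   399   242 49429] [193.77978515 179.71888972]
circle [0.63669865 0.17961092 0.23873238]
```

```bash
python3 - <<'E'
from h import *
from scipy.optimize import least_squares
o=pickle.load(open("pics/a.pkl","rb"))
for n,uv,th,hm in (("top",(320,215),45,0),("scene",(285,210),45,0)):
    c=o[n]; hsv=cv2.cvtColor(c["image"],cv2.COLOR_RGB2HSV)
    im=cv2.GaussianBlur(c["image"],(0,0),1).astype(int)
    print(n,im[uv[1],uv[0]],im[uv[1],uv[0]+60])
    col=im[uv[1],uv[0]]
    m=(np.abs(im-col).max(2)<40)
    m=m.astype(np.uint8)
    k,l,st,ce=cv2.connectedComponentsWithStats(m)
    i=l[uv[1],uv[0]]; print(st[i],ce[i])
    cs=max(cv2.findContours((l==i).astype(np.uint8),0,1)[0],key=cv2.contourArea)
    cv2.imwrite(f"pics/m_{n}.png",(l==i).astype(np.uint8)*255)
    hull=cv2.convexHull(cs).reshape(-1,2)
    P=[]
    X=onz(c,cs.reshape(-1,2),0.211)[:,:2]
    H=onz(c,hull,0.211)[:,:2]
    f=least_squares(lambda p:np.hypot(H[:,0]-p[0],H[:,1]-p[1])-p[2],[*H.mean(0),.095],loss="soft_l1",f_scale=.001)
    print("circle",f.x)
E
```

```text
top [148 152 161] [110 107  93]
[ 259  131  101   96 4172] [305.54721956 181.80105465]
circle [ 0.63174241 -0.02257635  0.09410652]
scene [193 193 183] [152 153 142]
[ 261  170   82   53 1861] [304.46587856 201.61472327]
circle [ 0.62820677 -0.02548701  0.09417158]
```

```bash
python3 - <<'E'
from h import *
o=pickle.load(open("pics/a.pkl","rb"));T,S=o["top"],o["scene"]
z1=lambda x,y:(215+x/3.428,115+y/3.428); z2=lambda x,y:(240+x/4.283,145+y/4.283)
a,b=z1(195,93),z2(345,330)
pt=tri(T,a,S,b);print("ptr tri",pt, onz(T,a,.212),onz(S,b,.212))
C=np.array([.630,-.024])
for p in (pt[0],onz(T,a,.212)[0],onz(S,b,.212)[0]):
    d=p[:2]-C; print("r",np.hypot(*d),"yaw",np.degrees(np.arctan2(d[1],d[0]))-90)
# long mark outer/inner
for nm,c,f,A,B in (("T",T,z1,(244,78),(279,137)),("S",S,z2,(288,331),(279,268))):
    P=onz(c,[f(*A),f(*B)],.211); 
    print(nm,[ (np.hypot(*(p[:2]-C)),np.degrees(np.arctan2(*(p[:2]-C)[::-1]))) for p in P])
# foot corners at z~0.012
print("foot top cam",onz(T,[z1(235,555),z1(80,402)],.012))
print("foot scene",onz(S,[z2(180,535),z2(557,383)],.012))
# handle ends
print("handle",tri(T,z1(195,450),S,z2(455,125)))
E
```

```text
ptr tri (array([0.70383199, 0.04541675, 0.21309615]), np.float64(0.001043165046253877)) [[0.70441621 0.04502364 0.212     ]] [[0.70300726 0.04573736 0.212     ]]
r 0.1013402625368264 yaw -46.765422673513186
r 0.10149894311213416 yaw -47.15299739117519
r 0.1009621683602999 yaw -46.31226235830148
T [(np.float64(0.09257637987458518), np.float64(26.787680757461466)), (np.float64(0.05250853094278087), np.float64(26.362047063352357))]
S [(np.float64(0.09286202664879227), np.float64(26.78354095615193)), (np.float64(0.052769534192401525), np.float64(27.510180892977086))]
foot top cam [[0.46262845 0.04441415 0.012     ]
 [0.56839646 0.14610387 0.012     ]]
foot scene [[ 0.74619408 -0.03471512  0.012     ]
 [ 0.56933351  0.14829298  0.012     ]]
handle (array([0.51263615, 0.05351253, 0.16122019]), np.float64(0.0002706930465514399))
```

```bash
cat >> h.py <<'E'
YAW=np.radians(-46.4); C=np.array([.630,-.023])
def D():
    R=np.array([[np.cos(YAW),-np.sin(YAW),0],[np.sin(YAW),np.cos(YAW),0],[0,0,1]])
    return R,np.r_[C,0]-R@[.027,0,0]
def dw(p):
    R,t=D(); return np.array(p)@R.T+t
AX=np.array([-np.sin(np.radians(40)),0,np.cos(np.radians(40))]);UP=np.array([AX[2],0,-AX[0]])
def hp(crank,h,r=.044):   # handle axis point in world; crank 0=low, pi/2=+y
    cr=np.atleast_1d(crank)[:,None]
    return dw(np.array([-.1,0,.1])+AX*h+r*(-np.cos(cr)*UP+np.sin(cr)*np.array([0,1,0])))
def overlay(o,crank,name):
    for n,(x0,x1,y0,y1) in (("top",(215,395,115,290)),("scene",(240,400,145,285))):
        c=o[n];k=4; im=cv2.resize(c["image"][y0:y1,x0:x1],None,fx=k,fy=k,interpolation=cv2.INTER_CUBIC)[:,:,::-1].copy()
        def dr(X,col):
            p=((proj(c,X)-[x0,y0]+.5)*k).astype(np.int32); cv2.polylines(im,[p.reshape(-1,1,2)],False,col,1)
        a=np.linspace(0,2*np.pi,60)
        dr(hp(a,0,.06),(0,255,0)); dr(hp(a,.006,.014),(0,255,0))
        dr(np.r_[hp(crank,.003),hp(crank,.055)],(0,0,255))
        dr(np.r_[hp(crank,.055)],(255,0,255))
        dr(dw(np.c_[.027+.095*np.cos(a),.095*np.sin(a),a*0+.211]),(255,255,0))
        dr(dw([[.027,.08,.212],[.027,.099,.212]]),(0,0,255))
        cv2.imwrite(f"pics/{name}_{n}.png",im)
E
python3 - <<'E'
from h import *
o=pickle.load(open("pics/a.pkl","rb"))
print(hp(-2.3,.055),hp(-2.3,.045),hp(0,0,0))
overlay(o,-2.3,"ov")
E
```

```text
[[0.50976426 0.05568151 0.1609765 ]] [[0.51419705 0.05102662 0.15331605]] [[0.54241832 0.06896983 0.1       ]]
```

View pics/ov_top.png

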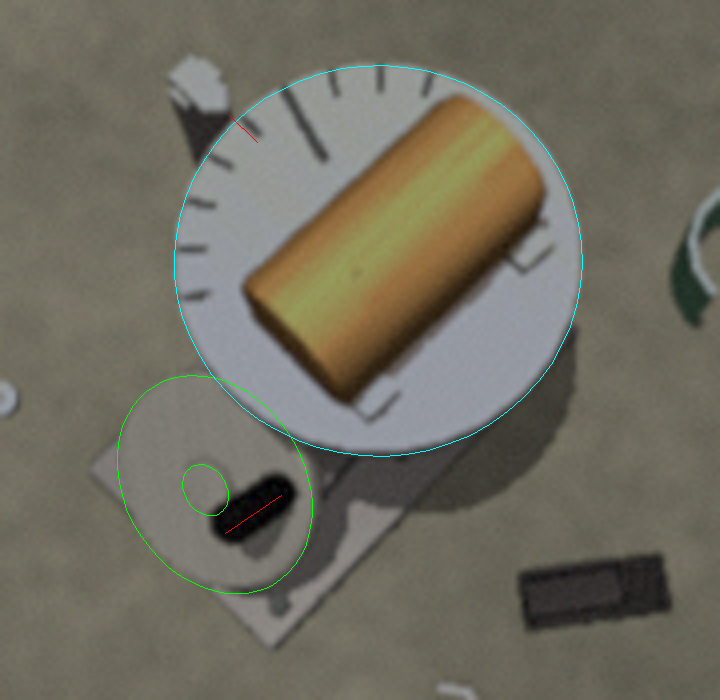

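View pics/ov_scene.png

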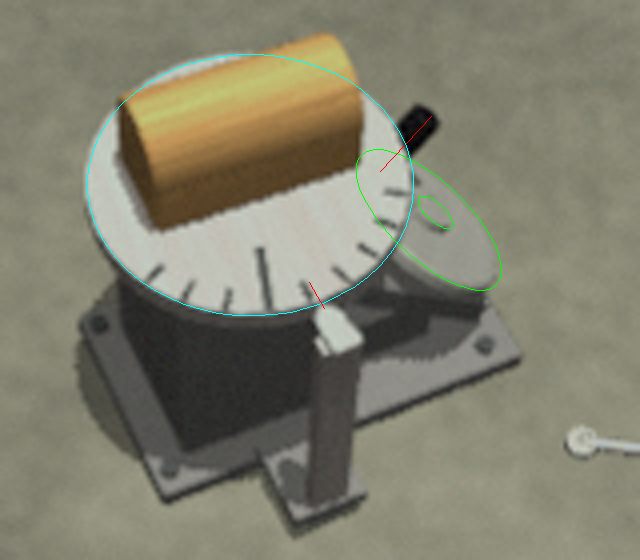

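```bash
python3 -m creep '[1,0.038,0.027,0.015,-0.087, 1,0.038,0.027,0.015,-0.087, 1,0.038,0.027,0.015,-0.087, 1,0.038,0.027,0.015,-0.087, 1,0.038,0.027,0.015,-0.087, 1,0.038,0.027,0.015,-0.087, 1,0.022,0.06,0,-0.087, 1,0.022,0.06,0,-0.087, 1,0.022,0.06,0,-0.087, 1,0.022,0.06,0,-0.087, 1,0.022,0.06,0,-0.087, 1,0.022,0.06,0,-0.087]' 10
```

```text
time: 1.6
tool_pos: [0.4815, 0.0094, 0.339]
tool_rot: [-3.134, 0.002, -0.854]
contact_force: [0.8, -0.2, 0.9]
opening: 0.0916
```

```bash
cat >> h.py <<'E'
def tcp(crank):
    R,t=D(); return hp(crank,.045)+R@np.array([-.003,0,.021])
E
python3 - <<'E'
from h import *
s=telemetry.observe(); print(s["time"],s["tool_pos"],s["tool_rot"],tcp(-2.35),tcp(-2.35)-s["tool_pos"],tcp(3.14))
E
```

```text
1.6 [0.48154174 0.00937371 0.33897971] [-3.13362772e+00  2.32010803e-03 -8.53743286e-01] [[0.5140659  0.05334846 0.17534659]] [[ 0.03252416  0.04397475 -0.16363312]] [[0.54369691 0.06772879 0.18375462]]
```

```bash
python3 -m creep '[1,0.016,0.022,0,0.022, 1,0.016,0.022,0,0.022, 1,0,0,-0.02,0, 1,0,0,-0.03,0, 1,0,0,-0.03,0, 1,0,0,0,0]'; python3 - <<'E'
from h import *
o=grab("b"); overlay(o,-2.35,"ovb")
s=telemetry.observe(); print(s["time"],s["tool_pos"],s["tool_rot"],tcp(-2.35)-s["tool_pos"])
E
```

```text
time: 2.35
tool_pos: [0.5139, 0.0606, 0.2547]
tool_rot: [-3.136, 0.006, -0.801]
contact_force: [-0.4, 0.1, 0.1]
opening: 0.0917
2.45 [0.51543646 0.0605026  0.25740174] [-3.13207561e+00  1.78926439e-03 -8.00638174e-01] [[-0.00137056 -0.00715414 -0.08205515]]
```

View pics/b_scene.png

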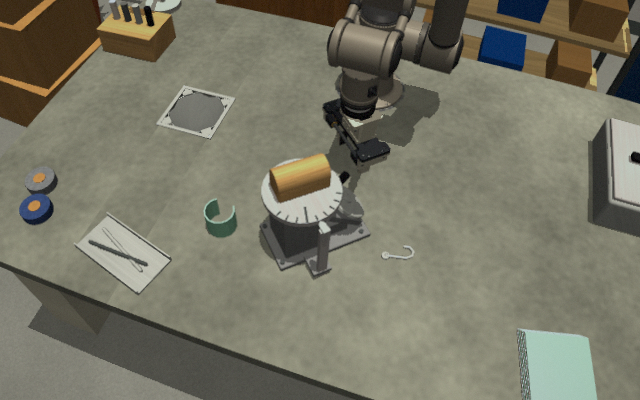

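View pics/ovb_scene.png

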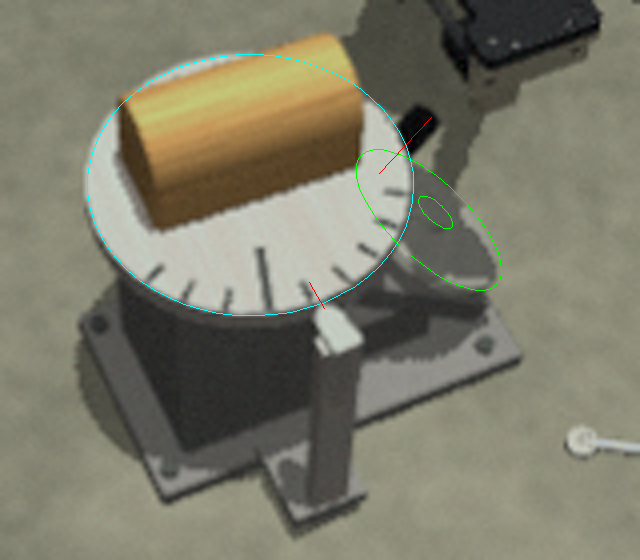

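```bash
python3 -m creep '[1,-0.001,-0.007,-0.02,-0.005, 1,0,0,-0.025,0, 1,0,0,-0.02,0, 1,0,0,0,0, 1,0,0,0,0]'; python3 - <<'E'
from h import *
s=telemetry.observe(); print(s["time"],s["tool_pos"],s["tool_rot"],tcp(-2.35)-s["tool_pos"])
E
```

```text
time: 3.08
tool_pos: [0.5192, 0.0528, 0.1995]
tool_rot: [-3.121, -0.009, -0.806]
contact_force: [-0.5, -0.6, 0.1]
opening: 0.0916
3.075 [0.51916038 0.0527814  0.19952967] [-3.12140754 -0.00947712 -0.80634135] [[-0.00509448  0.00056706 -0.02418308]]
```

```bash
python3 -m creep '[1,-0.005,0,-0.012,0, 1,0,0,-0.012,0, 1,0,0,0,0, 1,0,0,0,0]'; python3 - <<'E'
from h import *
s=telemetry.observe(); print(s["time"],s["tool_pos"],s["tool_rot"],tcp(-2.35)-s["tool_pos"])
E
```

```text
time: 3.58
tool_pos: [0.5145, 0.0528, 0.1758]
tool_rot: [-3.119, -0.012, -0.806]
contact_force: [1.0, -0.2, 0.0]
opening: 0.0918
3.575 [0.51453046 0.05278231 0.17579762] [-3.11929886 -0.01176784 -0.80623267] [[-0.00046456  0.00056614 -0.00045103]]
```

```bash
python3 -m creep '[0.4,0,0,0,0, 0.3,0,0,0,0, 0,0,0,0,0, 0,0,0,0,0, 0,0,0,0,0, 0,0,0,0,0, 0,0,0,0,0]' 15; python3 - <<'E'
from h import *
s=telemetry.observe(); print(s["time"],s["tool_pos"],s["tool_rot"],s["contact_force"])
o=grab("c"); overlay(o,-2.35,"ovc")
E
```

```text
time: 4.45
tool_pos: [0.515, 0.0528, 0.1764]
tool_rot: [-3.118, -0.013, -0.806]
contact_force: [0.0, -0.2, -1.0]
opening: 0.0266
4.45 [0.51501595 0.05278395 0.17637943] [-3.1184564  -0.01265338 -0.80615372] [ 0.01387648 -0.20352208 -0.97419636]
```

View pics/ovc_scene.png

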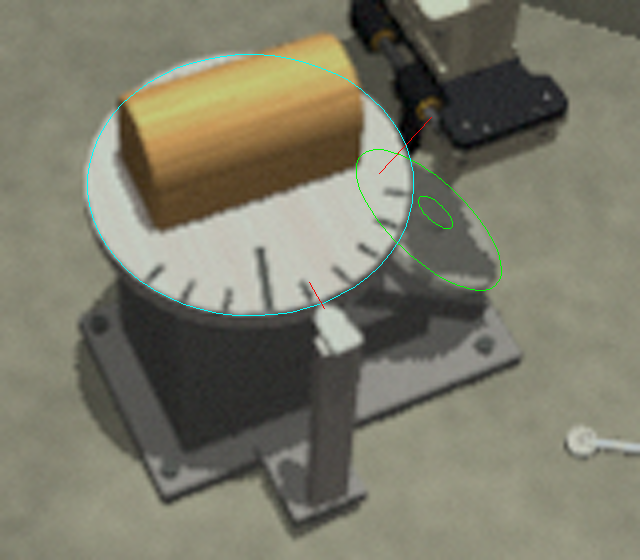

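View pics/ovc_top.png

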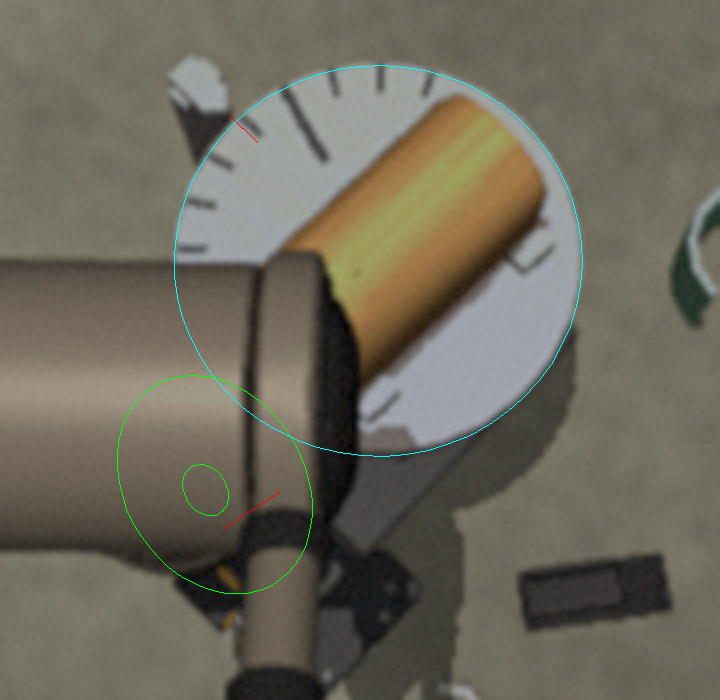

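```bash
python3 -m creep '[0,0,0,0,0, 0,0,0,0,0, 0,0,0,0,0]'; python3 - <<'E'
from h import *
a=np.arange(-2.35,-2.35+13*.2,.2); P=tcp(a); d=np.diff(P,axis=0)
print(np.round(d*1000,1).tolist()); print(tcp(-2.35))
E
```

```text
time: 4.92
tool_pos: [0.5148, 0.0525, 0.1764]
tool_rot: [-3.119, -0.013, -0.806]
contact_force: [0.1, -0.6, 0.5]
opening: 0.0208
[[-7.6, -0.0, -4.4], [-7.1, 1.5, -5.0], [-6.2, 3.0, -5.4], [-5.1, 4.4, -5.6], [-3.8, 5.6, -5.6], [-2.4, 6.5, -5.4], [-0.9, 7.2, -4.9], [0.7, 7.7, -4.2], [2.3, 7.8, -3.4], [3.7, 7.6, -2.5], [5.0, 7.1, -1.4], [6.1, 6.3, -0.3]]
[[0.5140659  0.05334846 0.17534659]]
```

```bash
python3 -m creep '[0,-0.0076,0,-0.0044,0, 0,-0.0071,0.0015,-0.005,0, 0,-0.0062,0.003,-0.0054,0, 0,-0.0051,0.0044,-0.0056,0, 0,0,0,0,0]'
cat >> h.py <<'E'
def fit():
    s=telemetry.observe(); a=np.linspace(-np.pi,np.pi,3601); p=s["tool_pos"]
    R,t=D(); v=R.T@(p-tcp(0)[0]+0)  # vs circle centre
    cen=(tcp(0)[0]+tcp(np.pi)[0])/2; v=R.T@(p-cen)
    ang=np.arctan2(v[1],-v@UP); rad=np.hypot(v[1],v@UP)
    return s,ang,rad,v@AX
def plan(n,step,st=None):
    s,ang,rad,h=fit(); print("t",s["time"],"ang",round(ang,3),"rad",round(rad*1e3,1),"ax",round(h*1e3,1),"F",np.round(s["contact_force"],1),"open",round(s["opening"]*1e3,1),"rot",np.round(s["tool_rot"],3))
    a=ang+step*np.arange(0,n+1); P=tcp(a); P[0]=s["tool_pos"]; d=np.diff(P,axis=0)
    print("; ".join(",".join(f"{x*1e3:.1f}" for x in r) for r in d), "end",round(a[-1],2))
E
python3 - <<'E'
from h import *
plan(12,.2)
o=grab("d"); overlay(o,-1.55,"ovd")
E
```

```text
time: 5.55
tool_pos: [0.487, 0.062, 0.1545]
tool_rot: [-3.118, -0.013, -0.806]
contact_force: [1.2, 0.6, -1.5]
opening: 0.0211
t 5.55 ang -1.536 rad 45.0 ax 0.1 F [ 1.2  0.6 -1.5] open 21.1 rot [-3.118 -0.013 -0.806]
-3.0,6.3,-5.7; -2.3,6.6,-5.3; -0.7,7.3,-4.9; 0.8,7.7,-4.2; 2.4,7.8,-3.4; 3.8,7.5,-2.4; 5.1,7.0,-1.3; 6.2,6.2,-0.2; 7.0,5.2,0.9; 7.6,3.9,2.0; 7.9,2.5,3.0; 7.8,1.0,3.9 end 0.86
```

View pics/ovd_scene.png

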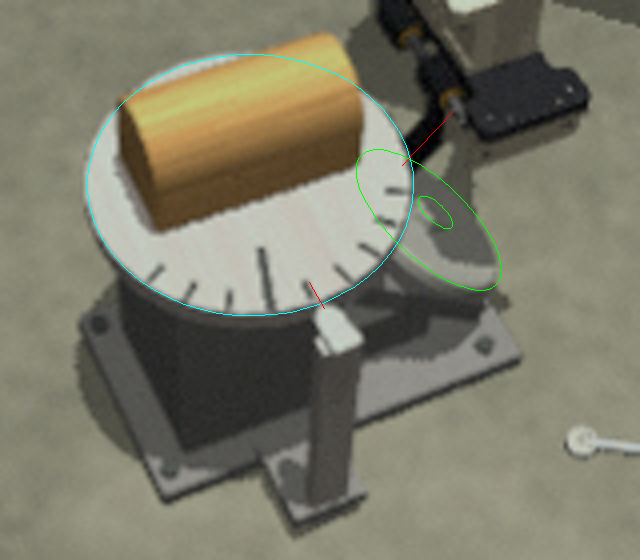

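```bash
python3 -m creep '[0,-0.003,0.0063,-0.0057,0, 0,-0.0023,0.0066,-0.0053,0, 0,-0.0007,0.0073,-0.0049,0, 0,0.0008,0.0077,-0.0042,0, 0,0.0024,0.0078,-0.0034,0, 0,0.0038,0.0075,-0.0024,0, 0,0.0051,0.007,-0.0013,0, 0,0.0062,0.0062,-0.0002,0, 0,0.007,0.0052,0.0009,0, 0,0.0076,0.0039,0.002,0, 0,0,0,0,0]'
python3 - <<'E'
from h import *
plan(12,.2)
E
```

```text
time: 7.02
tool_pos: [0.5198, 0.129, 0.1329]
tool_rot: [-3.117, -0.024, -0.805]
contact_force: [-0.8, -2.4, 3.9]
opening: 0.0211
t 7.025 ang 0.615 rad 43.2 ax 0.1 F [-0.8 -2.4  3.9] open 21.1 rot [-3.117 -0.024 -0.805]
7.9,2.0,3.2; 7.6,-0.2,4.5; 7.0,-1.7,5.1; 6.1,-3.2,5.5; 5.0,-4.5,5.6; 3.7,-5.7,5.6; 2.2,-6.6,5.3; 0.7,-7.3,4.8; -0.9,-7.7,4.2; -2.4,-7.8,3.3; -3.9,-7.5,2.3; -5.2,-7.0,1.3 end 3.02
```

```bash
python3 -m creep '[0,0.0079,0.002,0.0032,0, 0,0.0076,-0.0002,0.0045,0, 0,0.007,-0.0017,0.0051,0, 0,0.0061,-0.0032,0.0055,0, 0,0.005,-0.0045,0.0056,0, 0,0.0037,-0.0057,0.0056,0, 0,0.0022,-0.0066,0.0053,0, 0,0.0007,-0.0073,0.0048,0, 0,0,0,0,0]'
python3 - <<'E'
from h import *
plan(12,.2)
o=grab("e"); overlay(o,fit()[1],"ove")
E
```

```text
time: 8.15
tool_pos: [0.5595, 0.1004, 0.1732]
tool_rot: [-3.123, -0.018, -0.805]
contact_force: [-1.5, -0.4, 1.2]
opening: 0.0212
t 8.15 ang 2.248 rad 43.7 ax 0.1 F [-1.5 -0.4  1.2] open 21.2 rot [-3.123 -0.018 -0.805]
-0.8,-7.7,4.0; -2.7,-7.7,3.2; -4.1,-7.5,2.2; -5.4,-6.9,1.1; -6.4,-6.0,-0.0; -7.2,-4.9,-1.2; -7.7,-3.6,-2.2; -7.9,-2.2,-3.2; -7.8,-0.7,-4.1; -7.3,0.9,-4.8; -6.6,2.4,-5.3; -5.6,3.8,-5.6 end 4.65
```

View pics/ove_scene.png

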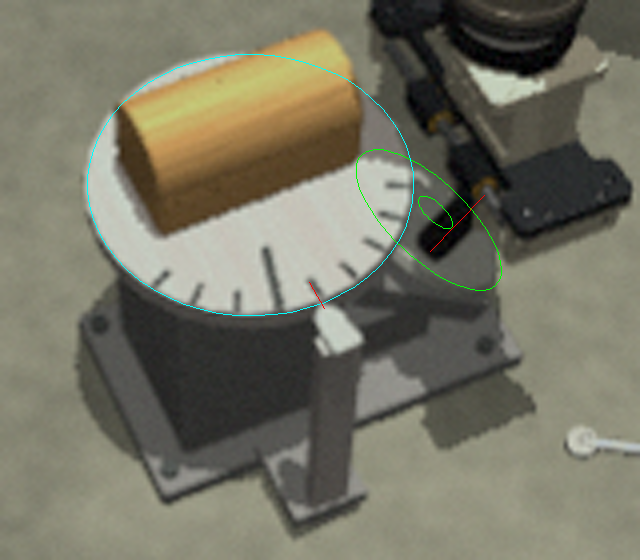

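```bash
python3 -m creep '[0,-0.0008,-0.0077,0.004,0, 0,-0.0027,-0.0077,0.0032,0, 0,-0.0041,-0.0075,0.0022,0, 0,-0.0054,-0.0069,0.0011,0, 0,0,0,0,0]'
python3 - <<'E'
from h import *
plan(12,.2)
o=grab("f"); overlay(o,fit()[1],"ovf")
E
```

```text
time: 8.88
tool_pos: [0.5456, 0.0692, 0.1842]
tool_rot: [-3.123, -0.019, -0.805]
contact_force: [-1.2, 0.3, 0.1]
opening: 0.0212
t 8.875 ang 3.085 rad 44.5 ax 0.1 F [-1.2  0.3  0.1] open 21.2 rot [-3.123 -0.019 -0.805]
-6.8,-5.6,-0.7; -7.3,-4.7,-1.4; -7.7,-3.4,-2.4; -7.9,-1.9,-3.4; -7.7,-0.4,-4.2; -7.2,1.2,-4.9; -6.4,2.7,-5.3; -5.4,4.1,-5.6; -4.2,5.3,-5.6; -2.8,6.3,-5.4; -1.2,7.1,-5.0; 0.3,7.6,-4.4 end 5.49
```

View pics/ovf_scene.png

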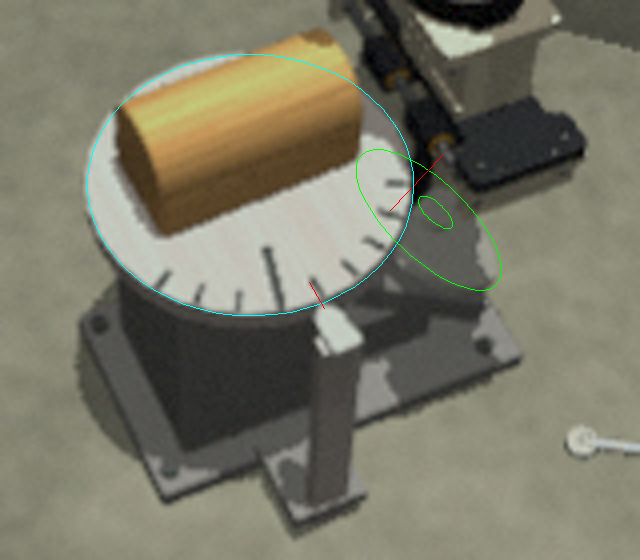

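```bash
python3 -m creep '[0,-0.0068,-0.0056,-0.0007,0, 0,-0.0073,-0.0047,-0.0014,0, 0,-0.0077,-0.0034,-0.0024,0, 0,-0.0079,-0.0019,-0.0034,0, 0,-0.0077,-0.0004,-0.0042,0, 0,-0.0072,0.0012,-0.0049,0, 0,-0.0064,0.0027,-0.0053,0, 0,-0.0054,0.0041,-0.0056,0, 0,-0.0042,0.0053,-0.0056,0, 0,-0.0028,0.0063,-0.0054,0, 0,-0.0012,0.0071,-0.005,0, 0,0.0003,0.0076,-0.0044,0]'
python3 - <<'E'
from h import *
plan(12,.2)
E
```

```text
time: 10.48
tool_pos: [0.481, 0.0894, 0.1345]
tool_rot: [-3.115, -0.026, -0.804]
contact_force: [3.5, -0.0, 5.2]
opening: 0.0212
t 10.475 ang -0.748 rad 44.7 ax 0.2 F [ 3.5 -0.   5.2] open 21.2 rot [-3.115 -0.026 -0.804]
3.0,7.7,-3.2; 3.7,7.6,-2.4; 5.0,7.1,-1.4; 6.1,6.3,-0.3; 7.0,5.2,0.9; 7.6,4.0,1.9; 7.9,2.6,3.0; 7.8,1.1,3.9; 7.5,-0.5,4.6; 6.8,-2.0,5.2; 5.9,-3.4,5.5; 4.8,-4.8,5.6 end 1.65
```

```bash
python3 -m creep '[0,0.003,0.0077,-0.0032,0, 0,0.0037,0.0076,-0.0024,0, 0,0.005,0.0071,-0.0014,0, 0,0.0061,0.0063,-0.0003,0, 0,0.007,0.0052,0.0009,0, 0,0.0076,0.004,0.0019,0, 0,0.0079,0.0026,0.003,0, 0,0.0078,0.0011,0.0039,0, 0,0.0075,-0.0005,0.0046,0, 0,0.0068,-0.002,0.0052,0, 0,0.0059,-0.0034,0.0055,0, 0,0.0048,-0.0048,0.0056,0]'
python3 - <<'E'
from h import *
plan(12,.2)
E
```

```text
time: 11.98
tool_pos: [0.5524, 0.1212, 0.1565]
tool_rot: [-3.132, -0.02, -0.8]
contact_force: [-0.8, 2.0, 0.5]
opening: 0.0209
t 11.975 ang 1.603 rad 43.3 ax 0.1 F [-0.8  2.   0.5] open 20.9 rot [-3.132 -0.02  -0.8  ]
4.4,-5.2,5.5; 2.3,-6.6,5.3; 0.8,-7.3,4.9; -0.8,-7.7,4.2; -2.3,-7.8,3.4; -3.8,-7.6,2.4; -5.1,-7.0,1.3; -6.2,-6.2,0.2; -7.0,-5.2,-0.9; -7.6,-3.9,-2.0; -7.9,-2.5,-3.0; -7.8,-1.0,-3.9 end 4.0
```

```bash
python3 -m creep '[0,0.0044,-0.0052,0.0055,0, 0,0.0023,-0.0066,0.0053,0, 0,0.0008,-0.0073,0.0049,0, 0,-0.0008,-0.0077,0.0042,0, 0,-0.0023,-0.0078,0.0034,0, 0,-0.0038,-0.0076,0.0024,0, 0,-0.0051,-0.007,0.0013,0, 0,-0.0062,-0.0062,0.0002,0, 0,-0.007,-0.0052,-0.0009,0, 0,-0.0076,-0.0039,-0.002,0, 0,-0.0079,-0.0025,-0.003,0, 0,-0.0078,-0.001,-0.0039,0]'
python3 - <<'E'
from h import *
plan(12,.2)
o=grab("g"); overlay(o,fit()[1],"ovg")
E
```

```text
time: 13.48
tool_pos: [0.5088, 0.0518, 0.1733]
tool_rot: [-3.126, -0.014, -0.802]
contact_force: [4.5, 8.7, -5.0]
opening: 0.0214
t 13.475 ang -2.224 rad 45.5 ax 0.1 F [ 4.5  8.7 -5. ] open 21.4 rot [-3.126 -0.014 -0.802]
-6.9,2.3,-5.5; -6.6,2.5,-5.3; -5.6,3.9,-5.6; -4.3,5.2,-5.6; -2.9,6.2,-5.5; -1.4,7.0,-5.1; 0.1,7.5,-4.5; 1.7,7.8,-3.7; 3.2,7.7,-2.8; 4.6,7.3,-1.8; 5.7,6.6,-0.7; 6.7,5.7,0.4 end 0.18
```

View pics/ovg_scene.png

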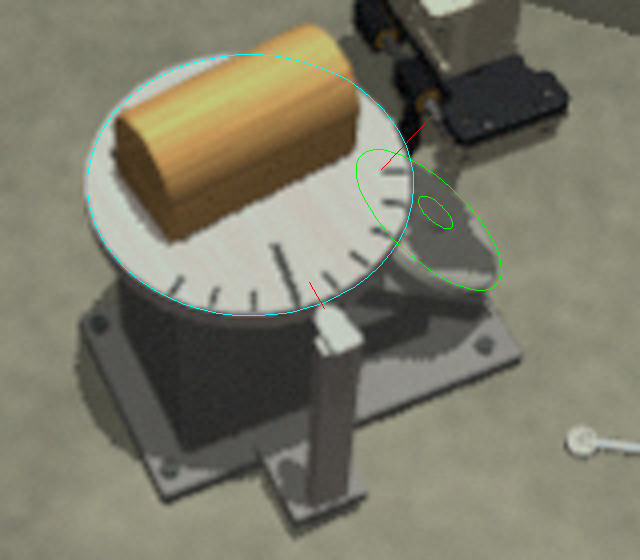

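```bash
python3 -m creep '[0,-0.0069,0.0023,-0.0055,0, 0,-0.0066,0.0025,-0.0053,0, 0,-0.0056,0.0039,-0.0056,0, 0,-0.0043,0.0052,-0.0056,0, 0,-0.0029,0.0062,-0.0055,0, 0,-0.0014,0.007,-0.0051,0, 0,0.0001,0.0075,-0.0045,0, 0,0.0017,0.0078,-0.0037,0, 0,0.0032,0.0077,-0.0028,0, 0,0.0046,0.0073,-0.0018,0, 0,0.0057,0.0066,-0.0007,0, 0,0.0067,0.0057,0.0004,0]'
python3 - <<'E'
from h import *
plan(12,.2)
E
```

```text
time: 15.08
tool_pos: [0.5062, 0.1235, 0.1283]
tool_rot: [-3.121, -0.025, -0.801]
contact_force: [-1.1, -4.6, 10.7]
opening: 0.0212
t 15.075 ang 0.262 rad 43.8 ax 0.1 F [-1.1 -4.6 10.7] open 21.2 rot [-3.121 -0.025 -0.801]
7.6,4.0,1.8; 7.9,2.5,3.0; 7.8,1.0,3.9; 7.4,-0.5,4.6; 6.8,-2.1,5.2; 5.9,-3.5,5.5; 4.7,-4.8,5.6; 3.3,-5.9,5.5; 1.9,-6.8,5.2; 0.3,-7.4,4.7; -1.3,-7.7,4.0; -2.8,-7.7,3.1 end 2.66
```

```bash
python3 -m creep '[0,0.0076,0.004,0.0018,0, 0,0.0079,0.0025,0.003,0, 0,0.0078,0.001,0.0039,0, 0,0.0074,-0.0005,0.0046,0, 0,0.0068,-0.0021,0.0052,0, 0,0.0059,-0.0035,0.0055,0, 0,0.0047,-0.0048,0.0056,0, 0,0.0033,-0.0059,0.0055,0, 0,0.0019,-0.0068,0.0052,0, 0,0.0003,-0.0074,0.0047,0, 0,-0.0013,-0.0077,0.004,0, 0,-0.0028,-0.0077,0.0031,0]'
python3 - <<'E'
from h import *
plan(12,.2)
E
```

```text
time: 16.58
tool_pos: [0.5552, 0.0827, 0.1815]
tool_rot: [-3.131, -0.02, -0.799]
contact_force: [-3.7, 2.6, -2.7]
opening: 0.0209
t 16.575 ang 2.707 rad 44.4 ax 0.1 F [-3.7  2.6 -2.7] open 20.9 rot [-3.131 -0.02  -0.799]
-4.7,-7.3,1.5; -5.7,-6.7,0.8; -6.7,-5.7,-0.4; -7.4,-4.6,-1.5; -7.8,-3.2,-2.5; -7.9,-1.8,-3.5; -7.7,-0.2,-4.3; -7.1,1.3,-4.9; -6.3,2.8,-5.4; -5.3,4.2,-5.6; -4.0,5.4,-5.6; -2.6,6.4,-5.4 end 5.11
```

```bash
python3 -m creep '[0,-0.0047,-0.0073,0.0015,0, 0,-0.0057,-0.0067,0.0008,0, 0,-0.0067,-0.0057,-0.0004,0, 0,-0.0074,-0.0046,-0.0015,0, 0,-0.0078,-0.0032,-0.0025,0, 0,-0.0079,-0.0018,-0.0035,0, 0,-0.0077,-0.0002,-0.0043,0, 0,-0.0071,0.0013,-0.0049,0, 0,-0.0063,0.0028,-0.0054,0, 0,-0.0053,0.0042,-0.0056,0, 0,-0.004,0.0054,-0.0056,0, 0,-0.0026,0.0064,-0.0054,0]'
python3 - <<'E'
from h import *
plan(6,.18)
o=grab("i"); overlay(o,fit()[1],"ovi")
E
```

```text
time: 18.08
tool_pos: [0.4815, 0.0719, 0.1455]
tool_rot: [-3.12, -0.03, -0.801]
contact_force: [1.2, 1.6, 4.0]
opening: 0.0211
t 18.075 ang -1.212 rad 44.9 ax 0.2 F [1.2 1.6 4. ] open 21.1 rot [-3.12  -0.03  -0.801]
-0.4,6.6,-4.5; -0.0,6.8,-4.1; 1.3,7.0,-3.5; 2.5,7.0,-2.8; 3.6,6.7,-2.0; 4.7,6.3,-1.1 end -0.13
```

View pics/ovi_scene.png

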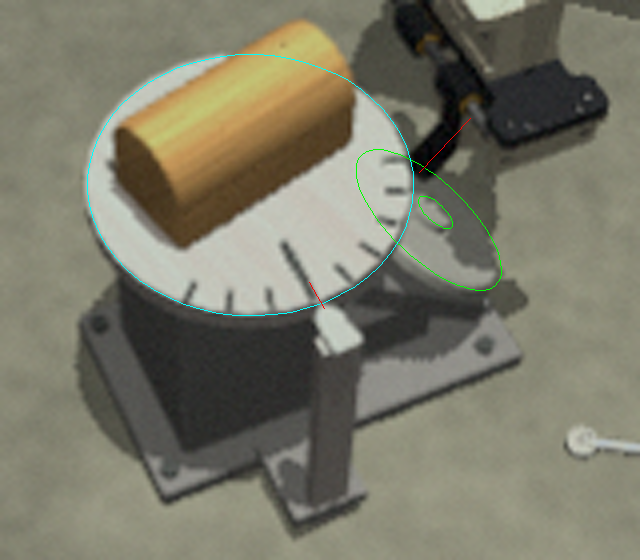

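```bash
python3 -m creep '[0,-0.0004,0.0066,-0.0045,0, 0,0,0.0068,-0.0041,0, 0,0.0013,0.007,-0.0035,0, 0,0.0025,0.007,-0.0028,0, 0,0.0036,0.0067,-0.002,0, 0,0.0047,0.0063,-0.0011,0, 0,0.002,0.002,0,0, 0,0,0,0,0]'
python3 - <<'E'
from h import *
plan(1,.0)
o=grab("j"); overlay(o,fit()[1],"ovj")
T,S=o["top"],o["scene"]
E
```

```text
time: 19.18
tool_pos: [0.4985, 0.1178, 0.1274]
tool_rot: [-3.117, -0.035, -0.799]
contact_force: [-1.6, 0.1, 5.7]
opening: 0.0212
t 19.175 ang 0.043 rad 43.9 ax 0.2 F [-1.6  0.1  5.7] open 21.2 rot [-3.117 -0.035 -0.799]
0.0,-0.0,-0.2 end 0.04
```

View pics/ovj_scene.png

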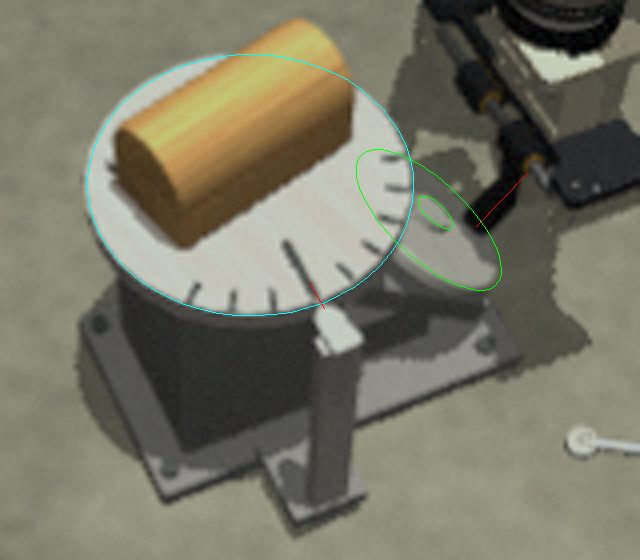

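View pics/ovj_top.png

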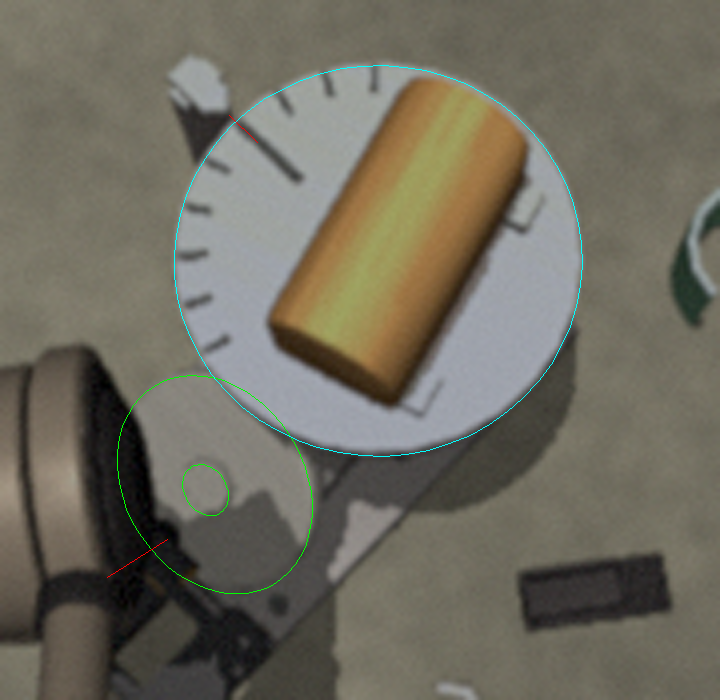

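```bash
python3 -m creep '[0.6,0,0,0,0, 0.8,0,0,0,0, 1,0,0,0,0, 1,0,0,0,0, 1,0,0,0,0, 1,0,0,0.03,0, 1,0,0,0.03,0, 1,-0.005,0.005,0.03,0, 1,-0.02,0,0.03,0, 1,-0.02,0,0.01,0, 1,0,0,0,0, 1,0,0,0,0]'
python3 - <<'E'
from h import *
o=grab("k"); overlay(o,0,"ovk")
s=telemetry.observe();print(s["time"],s["tool_pos"],s["contact_force"],s["opening"],s["qvel"])
a=pickle.load(open("pics/a.pkl","rb"))
# long line angle: sample dark line on annuli
for n in o:
    c=o[n]; g=cv2.cvtColor(c["image"],cv2.COLOR_RGB2GRAY).astype(np.float32)
    th=np.radians(np.arange(-12,12,.1)); tot=0
    R,t=D()
    for r in np.arange(.060,.080,.002):
        X=dw(np.c_[.027-r*np.sin(th),r*np.cos(th),th*0+.211]); p=proj(c,X).astype(np.float32)
        tot=tot+cv2.remap(g,p[:,:1],p[:,1:],cv2.INTER_LINEAR).ravel()
    w=np.clip(np.median(tot)-tot-.3*(np.median(tot)-tot.min()),0,None); print(n,"line minus pointer axis deg",np.degrees((w*th).sum()/w.sum()))
E
```

```text
time: 20.78
tool_pos: [0.452, 0.1228, 0.2592]
tool_rot: [-3.119, -0.034, -0.799]
contact_force: [0.3, -0.3, 0.3]
opening: 0.0921
20.875 [0.45196013 0.12279376 0.25884502] [ 0.08015318 -0.29736158 -0.83044311] 0.09179606776700922 [0.00053676 0.00479193 0.00120596 0.00175782 0.00268316 0.00031588]
scene line minus pointer axis deg -0.6689899965739701
top line minus pointer axis deg -0.6895827055663648
```

```bash
python3 - <<'E'
import cv2,numpy as np
a=cv2.imread("pics/ovk_scene.png");b=cv2.imread("pics/k_top.png")
cv2.imwrite("pics/k2.png",cv2.resize(np.hstack([a[:,:],cv2.resize(b,(896,560))]),(800,292)))
E
```

```text
(no output)
```

View pics/ovk_scene.png

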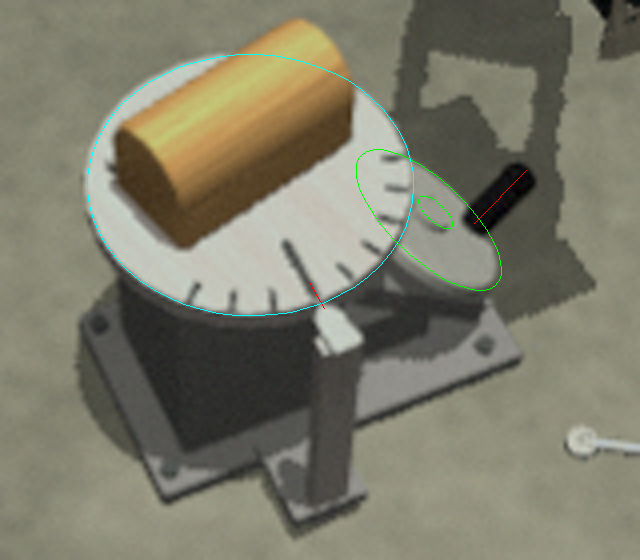

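View pics/k_top.png

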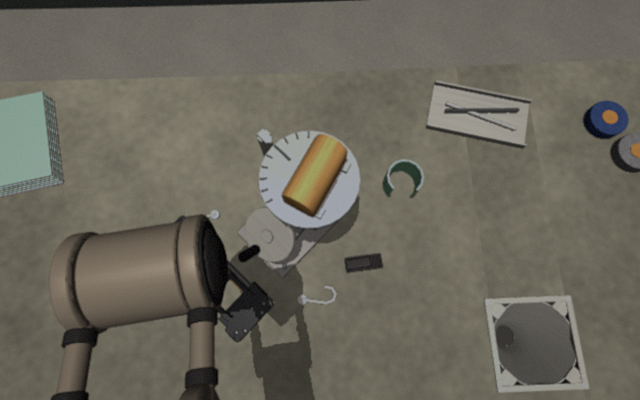

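```bash
python3 -c "
from cell import workorder; print(workorder.hand_in())"
```

```text
the job is handed in; nothing more can be done
None
```

I wound the handwheel clockwise about 3⅜ turns by its handle, from about −2.4 rad to about 18.85 rad. I then let go, backed off and handed in at about 21 s of the 61 s allowed.

**Line at the pointer:** After release, the handle is back at the wheel's lowest point, which means 15° at the turntable. The long line stands at the pointer in both pictures.

**One disagreement:** Fitting the line in the two pictures puts it 0.67° (scene camera) and 0.69° (top camera) short of the pointer direction I had estimated. That is within the 1.5° limit. I think most of it is error in my estimate of the drive's yaw (my measurements ranged from −46.0° to −47.2°), because the handle position points to well under 0.3° of error.

**Contact and bystanders:**
- **Forces:** The readings I took between moves stayed at about 12 N or less, and I saw no sign of contact with the turntable or forming block. After backing off, contact force was about zero.
- **Bystanders:** The cuff, buckle and one hook sit at the same places in the top picture as at the start. The other hook was partly hidden by the arm, and its visible end had not moved.

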